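# Load the cleaning caddy in shelf order

### The job

Load the carry caddy for the cleaning round: move the four spray bottles from the under-sink tray into the caddy's four pockets, one to a pocket, keeping the order of their row, so that the bottle at the tray's end nearest the robot goes in the caddy's pocket nearest the robot, and so on to the farthest. Set each bottle down gently and upright on the pocket floor without dropping it or knocking any over, and leave the four tablet jars undisturbed in the tray.

Things in the scene. Friction and masses are not known exactly. Their poses are not given: they have to be found in the camera images.
- tray: White under-sink tray, fixed, 284 x 144 x 24 mm high: two rows of four cells, 66 mm square, walls 4 mm: a row of bottles and a row of jars. Origin at counter level below the middle of the bottle row; x runs along the rows, -x end nearer the robot; +y towards the jars. Cells at x = -105, -35, 35, 105 mm, y = 0 (bottles) and 70 mm (jars), floor z = 4 mm.
- caddy: Grey-blue carry caddy, fixed, 284 x 74 x 60 mm high: one row of four square pockets, 66 mm inside, walls 4 mm; grey end handles rise to 86 mm. It stands left or right of the tray. Origin at counter level under the row's middle; x runs along the row, -x end nearer the robot. Pocket centres x = -105, -35, 35, 105 mm, y = 0, floor z = 4 mm, rim z = 60 mm.
- red_bottle: Loose red spray bottle, about 0.26 kg, 160 mm high, 48 mm diameter, starting upright in the tray beside the red jar. Origin: centre of its underside, z up, nozzle along +x (to x = 47 mm, away from the jar). Grip from above by the flat sides of the red head: 22 mm wide along y, z = 124 to 160 mm, x = -23 to 35 mm. Black trigger below the head at x = 20 to 40 mm.
- yellow_bottle: Loose yellow spray bottle, about 0.26 kg, 160 mm high, 48 mm diameter, starting upright in the tray beside the yellow jar. Origin: centre of its underside, z up, nozzle along +x (to x = 47 mm, away from the jar). Grip from above by the flat sides of the yellow head: 22 mm wide along y, z = 124 to 160 mm, x = -23 to 35 mm. Black trigger below the head at x = 20 to 40 mm.
- green_bottle: Loose green spray bottle, about 0.26 kg, 160 mm high, 48 mm diameter, starting upright in the tray beside the green jar. Origin: centre of its underside, z up, nozzle along +x (to x = 47 mm, away from the jar). Grip from above by the flat sides of the green head: 22 mm wide along y, z = 124 to 160 mm, x = -23 to 35 mm. Black trigger below the head at x = 20 to 40 mm.
- blue_bottle: Loose blue spray bottle, about 0.26 kg, 160 mm high, 48 mm diameter, starting upright in the tray beside the blue jar. Origin: centre of its underside, z up, nozzle along +x (to x = 47 mm, away from the jar). Grip from above by the flat sides of the blue head: 22 mm wide along y, z = 124 to 160 mm, x = -23 to 35 mm. Black trigger below the head at x = 20 to 40 mm.
- red_jar: Loose jar of refill tablets, pale with a red lid, 55 mm diameter, 60 mm high, 0.25 kg. Origin: centre of its underside, z up. It stands in the tray's jar row beside the red bottle's cell, so it shows that bottle's place in the row; it stays where it is.
- yellow_jar: Loose jar of refill tablets, pale with a yellow lid, 55 mm diameter, 60 mm high, 0.25 kg. Origin: centre of its underside, z up. It stands in the tray's jar row beside the yellow bottle's cell, so it shows that bottle's place in the row; it stays where it is.
- green_jar: Loose jar of refill tablets, pale with a green lid, 55 mm diameter, 60 mm high, 0.25 kg. Origin: centre of its underside, z up. It stands in the tray's jar row beside the green bottle's cell, so it shows that bottle's place in the row; it stays where it is.
- blue_jar: Loose jar of refill tablets, pale with a blue lid, 55 mm diameter, 60 mm high, 0.25 kg. Origin: centre of its underside, z up. It stands in the tray's jar row beside the blue bottle's cell, so it shows that bottle's place in the row; it stays where it is.
Not all that is in view belongs to the job. What is shaped like the yellow_bottle but pink is not meant.

How it is judged (in metres and radians):
At the end, for the whole second after the job is handed in: Each bottle in the pocket with the same place in the row as its jar in the tray: within 15 mm of the pocket centre along and across, 6 mm of its floor, 0.12 rad of upright, released, at rest (0.02 m/s, 0.2 rad/s). Jars upright (0.12 rad) in their cells, within 20 mm of their centres (((x of red_jar in the frame of tray between -0.125 and -0.085 m and x of red_bottle in the frame of caddy between -0.12 and -0.09 m) or (x of red_jar in the frame of tray between -0.055 and -0.015 m and x of red_bottle in the frame of caddy between -0.05 and -0.02 m) or (x of red_jar in the frame of tray between 0.015 and 0.055 m and x of red_bottle in the frame of caddy between 0.02 and 0.05 m) or (x of red_jar in the frame of tray between 0.085 and 0.125 m and x of red_bottle in the frame of caddy between 0.09 and 0.12 m)) and y of red_bottle in the frame of caddy between -0.015 and 0.015 m and z of red_bottle in the frame of caddy between -0.002 and 0.01 m and angle between each of red_bottle, red_jar, yellow_bottle, yellow_jar, green_bottle, green_jar, blue_bottle, blue_jar's own z axis and vertical below 0.12 rad and linear speed of each of red_bottle, yellow_bottle, green_bottle, blue_bottle below 0.02 m/s and angular speed of each of red_bottle, yellow_bottle, green_bottle, blue_bottle below 0.2 rad/s and y of red_jar in the frame of tray between 0.05 and 0.09 m and z of red_jar in the frame of tray between -0.002 and 0.01 m and ((x of yellow_jar in the frame of tray between -0.125 and -0.085 m and x of yellow_bottle in the frame of caddy between -0.12 and -0.09 m) or (x of yellow_jar in the frame of tray between -0.055 and -0.015 m and x of yellow_bottle in the frame of caddy between -0.05 and -0.02 m) or (x of yellow_jar in the frame of tray between 0.015 and 0.055 m and x of yellow_bottle in the frame of caddy between 0.02 and 0.05 m) or (x of yellow_jar in the frame of tray between 0.085 and 0.125 m and x of yellow_bottle in the frame of caddy between 0.09 and 0.12 m)) and y of yellow_bottle in the frame of caddy between -0.015 and 0.015 m and z of yellow_bottle in the frame of caddy between -0.002 and 0.01 m and y of yellow_jar in the frame of tray between 0.05 and 0.09 m and z of yellow_jar in the frame of tray between -0.002 and 0.01 m and ((x of green_jar in the frame of tray between -0.125 and -0.085 m and x of green_bottle in the frame of caddy between -0.12 and -0.09 m) or (x of green_jar in the frame of tray between -0.055 and -0.015 m and x of green_bottle in the frame of caddy between -0.05 and -0.02 m) or (x of green_jar in the frame of tray between 0.015 and 0.055 m and x of green_bottle in the frame of caddy between 0.02 and 0.05 m) or (x of green_jar in the frame of tray between 0.085 and 0.125 m and x of green_bottle in the frame of caddy between 0.09 and 0.12 m)) and y of green_bottle in the frame of caddy between -0.015 and 0.015 m and z of green_bottle in the frame of caddy between -0.002 and 0.01 m and y of green_jar in the frame of tray between 0.05 and 0.09 m and z of green_jar in the frame of tray between -0.002 and 0.01 m and ((x of blue_jar in the frame of tray between -0.125 and -0.085 m and x of blue_bottle in the frame of caddy between -0.12 and -0.09 m) or (x of blue_jar in the frame of tray between -0.055 and -0.015 m and x of blue_bottle in the frame of caddy between -0.05 and -0.02 m) or (x of blue_jar in the frame of tray between 0.015 and 0.055 m and x of blue_bottle in the frame of caddy between 0.02 and 0.05 m) or (x of blue_jar in the frame of tray between 0.085 and 0.125 m and x of blue_bottle in the frame of caddy between 0.09 and 0.12 m)) and y of blue_bottle in the frame of caddy between -0.015 and 0.015 m and z of blue_bottle in the frame of caddy between -0.002 and 0.01 m and y of blue_jar in the frame of tray between 0.05 and 0.09 m and z of blue_jar in the frame of tray between -0.002 and 0.01 m); the robot touches nothing.
It fails at once if a bottle is tipped over (more than 35 degrees from upright) (angle between any of red_bottle, yellow_bottle, green_bottle, blue_bottle's own z axis and vertical above 0.61 rad).
It fails at once if a bottle is dropped (out of the fingers and faster than 0.7 m/s, a fall of about 25 mm) ((contact force between the fingers and red_bottle below 0.1 N and linear speed of red_bottle above 0.7 m/s) or (contact force between the fingers and yellow_bottle below 0.1 N and linear speed of yellow_bottle above 0.7 m/s) or (contact force between the fingers and green_bottle below 0.1 N and linear speed of green_bottle above 0.7 m/s) or (contact force between the fingers and blue_bottle below 0.1 N and linear speed of blue_bottle above 0.7 m/s)).
It fails at once if a jar is disturbed (moved more than 18 mm or tipped more than 20 degrees) (distance of any of red_jar, yellow_jar, green_jar, blue_jar from where it was at the start of the episode above 0.018 m or angle between any of red_jar, yellow_jar, green_jar, blue_jar's own z axis and vertical above 0.35 rad).
It also fails if it takes over 115 s, if anything falls off the work surface, if the arm or the gripper's body presses on something with over 40 N, if the wrist force passes 120 N, or if a joint passes its speed limit or range.

### The arm

A 6-joint arm with a two-finger parallel gripper is mounted at the origin on the work surface. World frame = base frame: x ahead of the robot, y to its left, z up, the work surface at z = 0. Lengths are in mm, angles in rad, forces in N, time in s.
With the tool pointing down it reaches from about 350 to 875 mm from the base axis. Payload 4.2 kg.
Tool frame: the origin (TCP) lies midway between the tips of the shut fingers; the grasp point (between the pads) lies 19 mm behind it (arm.grasp_offset is the distance from the TCP to the grasp point, in mm); z points along the fingers, y is the line along which they close (so a half turn about z gives the same grasp; the last joint's range is limited). The gripper opens to 85 mm and grips with 20 to 120 N. Pads are 22 mm wide; open, the fingers measure 114 mm over their backs; the gripper's body (76 mm by 85 mm) begins 54 mm behind the grasp point. The pads swing forward as they close: fully open they stand 13 mm farther back than shut.
Start: joints at [1.41, 0.385, 0.008, 0, -1.194, -0.259], TCP at [254.703, 570.724, 195.112] pointing down, gripper open.
Joint ranges: [-3.14, 3.14], [-1.21, 2.06], [-1.07, 1.41], [-3.16, 2.05], [-2.99, -0.16], [-3.1, 3.1]. Speed limits (rad/s): [2.79, 2.79, 3.14, 3.14, 3.14, 3.14].

### API

Orientations are given as a unit quaternion [x, y, z, w].
In Python, from bench import arm gives the robot as it stands. The module is installed in compiled form; this text tells all that it offers.
- The arm moves only by the tool servo_tool, never from a script. Its argument "increments" is a list of rows, each a list of 7 numbers: the opening, from 0 (shut) to 1 (fully open), then the shift along the tool's x, y, z in m, then the turn, a rotation vector about the tool's x, y, z in degrees. In form: [[grip, x, y, z, ax, ay, az], ...]. A call has 1 to 12 rows; each row is the pose to reach, as a shift and turn from the pose commanded when the call began, along the tool's axes at that moment; what a row does not reach only later rows make up. A row lasts 1/8 s, in which the tool goes at most 62.5 mm and 10.7 degrees, less where a joint would pass 70% of its speed; a pose out of reach is approached as far as the arm can. A call with a gripper value outside its range is refused whole. The fingers move at their own pace and stop on an object; the grip force is fixed at half the most. Time passes only in rows, so rows that repeat a pose let the fingers close. It gives the time, the measured TCP pose, the force, the opening and the grip force at its end, in the units of the state.
- arm.read_state(): the state, without advancing time (a new reading comes with each control period).
- arm.get_image(name): name is "scene" or "top"; returns a dict with "color" (384x512x3 uint8, red, green, blue), "fx", "fy", "cx", "cy" (pixels), "rvec" (rotation vector, rad) and "tvec" (3), from world to camera coordinates, as OpenCV has them. Camera axes: x right, y down, z forward; pixel columns grow to the right and rows downward; lengths in mm; the calibration is good to about 2 mm. A picture is of the moment at which its call begins. There is no depth.
- arm.job_done(): hands the job in; it is judged then, once.
Trained networks look in the newest picture that a camera, given by its name, has taken for a name from the list of things; names that differ only in an ending like _2 or _b are one class to them, and where a whole thing is asked for, a point or a joint stands for the part that bears it (a point fixed in the world has none). Each returns a list of dicts, best first, with "p" (0 to 1); they miss things now and then, are a little off and sometimes report something else, mostly with a low value. They report only what shows in the picture. A call takes as long as a camera call. They do not tell look-alikes from the thing itself.
- arm.look_for(camera, thing): "box" ([centre column, centre row, width, height] in pixels, round what is visible of it).
- arm.spot_point(camera, thing): "centre" ([column, row] in pixels: a listed point, or the origin of a listed thing).
The state is a dict: "clock": time; "joints": joint angles; "joint_vel": joint speeds; "joint_efforts": joint torques, N m; "position": TCP position; "ee_rot": TCP orientation; "contact_force": force on the tool from outside, world axes, zero at the start; "wrist_torque": the same for the moment, N m; "gripper_width": finger opening in mm; "grasp_force": force on a finger pad.
Only numpy, scipy, OpenCV 4.12 (cv2) and the standard library are available. Lean on these libraries where they do the work, as an engineer would, in place of code of your own. Each camera call takes 0.05 s, during which the arm holds its last target. There are 200 camera calls.

## Working session

There is one attempt and no reset: what is moved stays moved. The work goes in short steps, Python scripts to look and compute and a tool call to move; the robot and the scene stay as the last step left them, time stands still between calls to the robot, and variables do not carry over. Pictures are saved under pics/ and viewed, at most 14 in all, crops included, and the job is handed in when it is done.

Besides the shell and the picture viewer there is one more tool, called as name(argument=value, ...), one argument or row to a line, values as JSON. servo_tool: Moves the arm, as the interface text tells. Its arguments: {"type":"object","properties":{"increments":{"type":"array","items":{"type":"array","items":{"type":"number"}}}},"required":["increments"]}

```bash
mkdir -p pics
cat > h.py <<'E'
import numpy as np, cv2
from bench import arm
from scipy.spatial.transform import Rotation as R
def ray(im,px):
    K=np.array([[im["fx"],0,im["cx"]],[0,im["fy"],im["cy"]],[0,0,1.]])
    Rm=cv2.Rodrigues(np.array(im["rvec"],float))[0]; t=np.array(im["tvec"],float).ravel()
    c=-Rm.T@t; d=Rm.T@np.linalg.inv(K)@np.array([px[0],px[1],1.]); return c,d
def at_z(im,px,z):
    c,d=ray(im,px); return c+d*(z-c[2])/d[2]
def proj(im,p):
    K=np.array([[im["fx"],0,im["cx"]],[0,im["fy"],im["cy"]],[0,0,1.]])
    return cv2.projectPoints(np.array(p,float).reshape(-1,3),np.array(im["rvec"],float),np.array(im["tvec"],float),K,None)[0].reshape(-1,2)
def save(im,n,s=1.5,crop=None):
    a=im["color"][:,:,::-1]
    if crop: a=a[crop[1]:crop[3],crop[0]:crop[2]]
    cv2.imwrite("pics/"+n,cv2.resize(a,None,fx=s,fy=s,interpolation=cv2.INTER_CUBIC))
E
python3 - <<'E'
from h import *
print(arm.read_state())
for c in ["top","scene"]:
    im=arm.get_image(c); save(im,c+"0.png")
    print(c,"cam",ray(im,(256,192)))
    for t in ["tray","caddy"]+[k+j for j in ("_bottle","_jar") for k in ("red","yellow","green","blue")]:
        z=4 if "_" in t else 0
        print(t,[(np.round(d["centre"]).tolist(),round(d["p"],2),np.round(at_z(im,d["centre"],z)[:2]).tolist()) for d in arm.spot_point(c,t)[:3]])
E
```

```text
{'clock': 0.0, 'joints': array([ 1.40957599e+00,  3.85540727e-01,  6.63408345e-03, -5.08926132e-04,
       -1.19397039e+00, -2.58621245e-01]), 'joint_vel': array([ 0.00076603,  0.00123975,  0.0001441 ,  0.00116592, -0.00040583,
       -0.00074425]), 'joint_efforts': array([-6.84140487e-04, -3.92290735e+01,  1.88403028e+01,  4.18618307e+00,
       -4.63001488e-03, -3.45834252e-06]), 'position': array([254.46224102, 570.13967369, 194.03296197]), 'ee_rot': array([ 9.78027300e-01, -2.08474128e-01, -1.85585542e-04,  1.05063531e-03]), 'contact_force': array([ 0.42937806,  0.36696275, -0.40349885]), 'wrist_torque': array([ 0.00475823, -0.00785538, -0.00107294]), 'grasp_force': 0.0, 'gripper_width': 85.16765152898581}
top cam (array([ 403.09210179,    9.64980418, 1096.98672408]), array([ 0.16396621, -0.02260147, -0.9865222 ]))
tray [([202.0, 210.0], 0.7, [540.0, 116.0])]
caddy [([315.0, 208.0], 0.7, [547.0, -159.0])]
red_bottle [([192.0, 254.0], 0.85, [432.0, 138.0])]
yellow_bottle [([202.0, 168.0], 0.86, [645.0, 118.0]), ([266.0, 129.0], 0.82, [745.0, -40.0]), ([159.0, 248.0], 0.4, [446.0, 
[... 244 characters left out ...]
.0, 171.0])]
green_jar [([172.0, 193.0], 0.63, [580.0, 191.0])]
blue_jar [([165.0, 222.0], 0.79, [508.0, 205.0])]
scene cam (array([1073.06275653,  282.12347733,  764.89480049]), array([-0.54890508, -0.26039269, -0.79445161]))
tray [([302.0, 204.0], 0.95, [531.0, 133.0])]
caddy [([179.0, 163.0], 0.58, [547.0, -161.0])]
red_bottle [([324.0, 176.0], 0.62, [441.0, 147.0])]
yellow_bottle [([275.0, 240.0], 0.93, [639.0, 118.0]), ([180.0, 250.0], 0.88, [739.0, -39.0])]
green_bottle []
blue_bottle []
red_jar [([357.0, 186.0], 0.56, [437.0, 222.0])]
yellow_jar [([307.0, 257.0], 0.62, [647.0, 189.0])]
green_jar [([323.0, 233.0], 0.64, [582.0, 197.0])]
blue_jar [([339.0, 209.0], 0.83, [511.0, 207.0])]
```

View pics/top0.png

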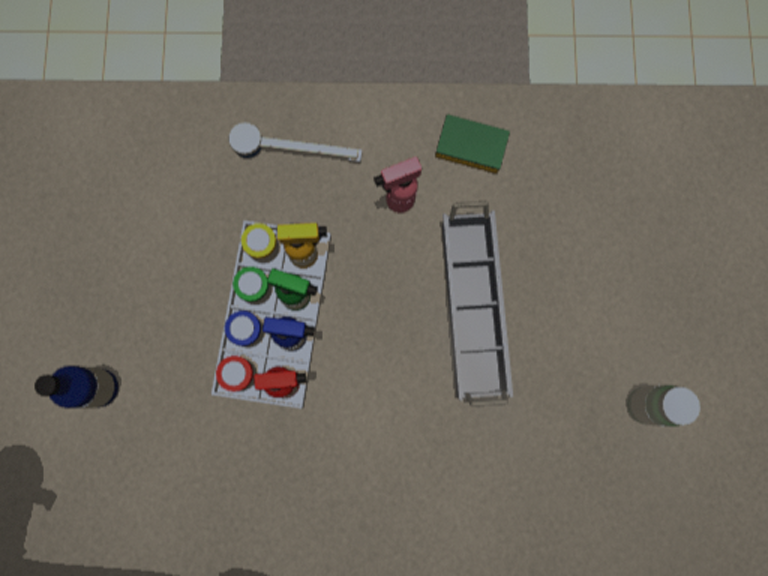

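View pics/scene0.png

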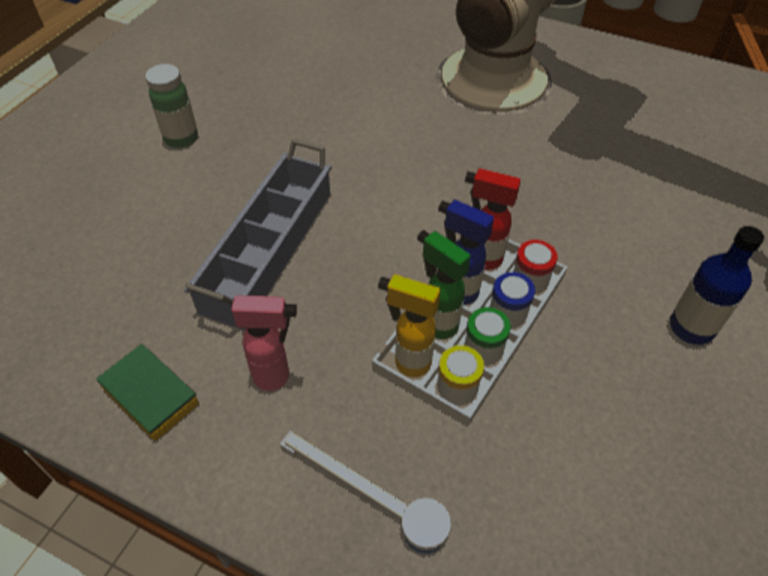

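The pictures show the tray row from the near end as red, blue, green, yellow: heads at about top px (186,253), (190,219), (193,189), (199,155). Each has its jar beside it on the left, and the nozzles point right. The empty caddy is on the right, at px (315,205).

Possible mix-ups:
- The pink bottle at top (267,123) looks like the yellow one, which is at (199,155).
- The dark blue bottle at (50,257) looks like the blue one, at (190,219).
- The white-capped green jar at (445,271) looks like the green bottle or jar, at (193,189).

I choose the four bottles standing in tray cells. Next I measure the head pose, tray and caddy, with one close crop.

```bash
cat > meas.py <<'E'
from h import *
from scipy.optimize import minimize
HUE={"red":(0,6),"yellow":(24,32),"green":(50,75),"blue":(110,126)}
def headmask(im,col,roi,vmin):
    hsv=cv2.cvtColor(im["color"],cv2.COLOR_RGB2HSV); h,s,v=[hsv[...,i].astype(int) for i in range(3)]
    lo,hi=HUE[col]; m=(((h>=lo)&(h<=hi))|((col=="red")&(h>174)))&(s>150)&(v>vmin)
    k=np.zeros_like(m); x0,y0,x1,y1=roi; k[y0:y1,x0:x1]=1; return (m&k),v
def boxpts(x,y,a,z0=4):
    c,s=np.cos(a),np.sin(a)
    return np.array([[x+c*u-s*w,y+s*u+c*w,z0+z] for u in(-23,35) for w in(-11,11) for z in(124,160)])
def topface(x,y,a,z0=4): return boxpts(x,y,a,z0)[[1,3,7,5]]
def fill(im,p,S=8):
    q=cv2.convexHull(proj(im,p).astype(np.float32)).reshape(-1,2)
    m=np.zeros(im["color"].shape[:2],np.uint8); cv2.fillConvexPoly(m,np.round(q*16).astype(np.int32),1,shift=4); return m>0
E
python3 - <<'E'
from meas import *
im=arm.get_image("top"); s=im["color"]
rois={"red":(168,240,206,266),"blue":(172,208,212,234),"green":(176,176,214,202),"yellow":(182,144,220,176)}
out=s.copy()
for c,r in rois.items():
    m,v=headmask(im,c,r,60)
    vals=v[m]; t,_=cv2.threshold(vals.astype(np.uint8).reshape(-1,1),0,255,cv2.THRESH_OTSU)
    m2=(m&(v>t)).astype(np.uint8)
    n,l,st,_=cv2.connectedComponentsWithStats(m2); i=1+np.argmax(st[1:,4]); m2=l==i
    ys,xs=np.nonzero(m2)
    P=np.array([at_z(im,(x,y),164)[:2] for x,y in zip(xs,ys)]).astype(np.float32)
    ce,wh,ang=cv2.minAreaRect(P); print(c,"area px",m2.sum(),"otsu",t,"vals",np.percentile(vals,[5,50,95]),"rect",np.round(ce),np.round(wh),round(ang,1),"mean",P.mean(0).round(1))
    w,V=np.linalg.eigh(np.cov(P.T)); print("   pca ang",np.degrees(np.arctan2(V[1,1],V[0,1])).round(1),"sd*3.46",np.sqrt(w*12).round(1))
    out[m2]=255-out[m2]//2
im2=dict(im); a=np.hstack([s[140:275,135:225],out[140:275,135:225],s[130:265+0,290:345]])
cv2.imwrite("pics/crop1.png",cv2.resize(a[:,:,::-1],None,fx=3.3,fy=4.2,interpolation=cv2.INTER_NEAREST) if 0 else cv2.resize(a[:,:,::-1],None,fx=3.4,fy=3.4,interpolation=cv2.INTER_CUBIC))
for n,z,pp in [("tray",24,[(244,221),(330,235),(302,406),(213,394)]),("caddy",60,[(444,215),(494,212),(512,398),(459,402)])]:
    W=np.array([at_z(im,(p[0]/1.5,p[1]/1.5),z)[:2] for p in pp]); print(n,W.round().tolist(),W.mean(0).round(),[np.linalg.norm(W[i]-W[i-1]).round() for i in range(4)])
    d=(W[0]+W[1]-W[2]-W[3]); print("yaw",np.degrees(np.arctan2(d[1],d[0])))
E
```

```text
red area px 254 otsu 120.0 vals [ 83.15 142.   144.  ] rect [430. 137.] [19. 54.] 5.6 mean [430.3 137.4]
   pca ang 96.0 sd*3.46 [19.2 54.7]
blue area px 236 otsu 97.0 vals [ 65.7 124.  130. ] rect [504. 128.] [54. 19.] 82.3 mean [503.3 127.3]
   pca ang 82.8 sd*3.46 [18.7 54.5]
green area px 170 otsu 93.0 vals [ 64. 119. 126.] rect [568. 123.] [54. 19.] 71.9 mean [569.8 125.8]
   pca ang 77.7 sd*3.46 [17.1 53.4]
yellow area px 229 otsu 131.0 vals [117.25 151.   152.  ] rect [640. 112.] [19. 56.] 3.9 mean [640.3 112.7]
   pca ang 93.8 sd*3.46 [19.2 56.5]
tray [[691.0, 215.0], [668.0, 73.0], [394.0, 112.0], [411.0, 252.0]] [541. 163.] [np.float64(282.0), np.float64(143.0), np.float64(277.0), np.float64(141.0)]
yaw -7.839727524533853
caddy [[693.0, -109.0], [699.0, -188.0], [409.0, -208.0], [402.0, -128.0]] [ 551. -158.] [np.float64(292.0), np.float64(80.0), np.float64(291.0), np.float64(80.0)]
yaw 3.8829990722732663
```

View pics/crop1.png

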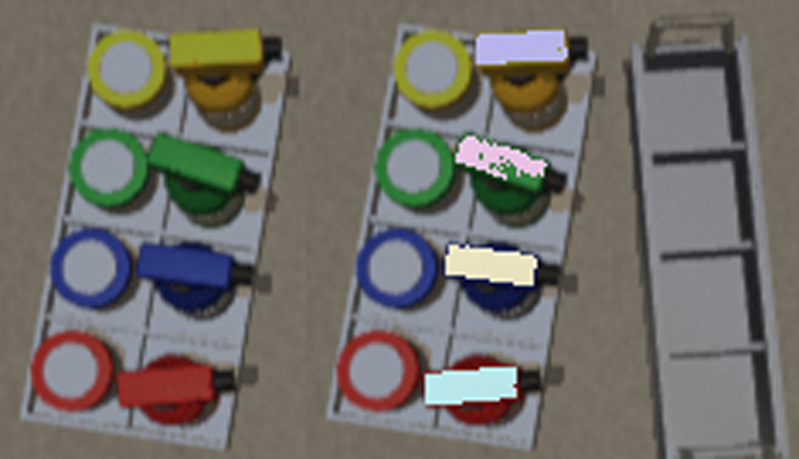

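The crop confirms the choice: each coloured head lies beside its own coloured jar, and the fitted bottle origins agree with the tray cells to about 5 mm. Next is the move to above red.

```bash
cat > go.py <<'E'
import sys; from h import *
# target: x y z yaw(deg) of tool x axis -> shift (m) and turn (deg) in the current tool frame
x,y,z,a=map(float,sys.argv[1:5]); s=arm.read_state(); Rm=R.from_quat(s["ee_rot"]); p=s["position"]
a=np.radians(a); T=R.from_matrix(np.array([[np.cos(a),np.sin(a),0],[np.sin(a),-np.cos(a),0],[0,0,-1]]))
print("pos",p.round(1),"yaw",np.degrees(np.arctan2(*Rm.as_matrix()[[1,0],0])).round(1),"q",s["joints"].round(2),"t",round(s["clock"],2))
print("shift",(Rm.inv().apply(np.array([x,y,z])-p)/1000).round(4),"turn",np.degrees((Rm.inv()*T).as_rotvec()).round(1))
E
python3 go.py 430 140 215 -84
```

```text
pos [254.7 570.7 195.1] yaw -24.1 q [ 1.41  0.38  0.01 -0.   -1.19 -0.26] t 1.15
shift [ 0.3356  0.3219 -0.0199] turn [ 0.  -0.  59.9]
```

servo_tool(
  increments=[
    [0.6,0.01,0.01,-0.03,0,0,2],
    [0.6,0.035,0.033,-0.04,0,0,8],
    [0.6,0.07,0.067,-0.04,0,0,14],
    [0.6,0.11,0.105,-0.04,0,0,21],
    [0.6,0.15,0.143,-0.04,0,0,28],
    [0.6,0.19,0.182,-0.04,0,0,35],
    [0.6,0.23,0.22,-0.04,0,0,42],
    [0.6,0.27,0.258,-0.035,0,0,49],
    [0.6,0.305,0.292,-0.03,0,0,55],
    [0.6,0.325,0.312,-0.025,0,0,59],
    [0.6,0.3356,0.322,-0.02,0,0,59.9],
    [0.6,0.3356,0.322,-0.02,0,0,59.9],
  ],
)

```text
clock: 2.65
position: [429.9, 139.5, 214.8]
ee_rot: [0.743, -0.669, -0.0, 0.0]
contact_force: [0.5, 0.4, -0.1]
gripper_width: 51.2
grasp_force: 0.0
```

```bash
python3 go.py 430 140 130 -84
python3 - <<'E'
from meas import *
im=arm.get_image("scene"); save(im,"s1.png",4,(270,80,400,220))
E
```

```text
pos [429.9 139.5 214.8] yaw -84.0 q [ 0.68  0.07 -0.36 -0.   -1.14 -0.57] t 2.65
shift [-0.0005 -0.0002  0.0848] turn [ 0. -0.  0.]
```

View pics/s1.png

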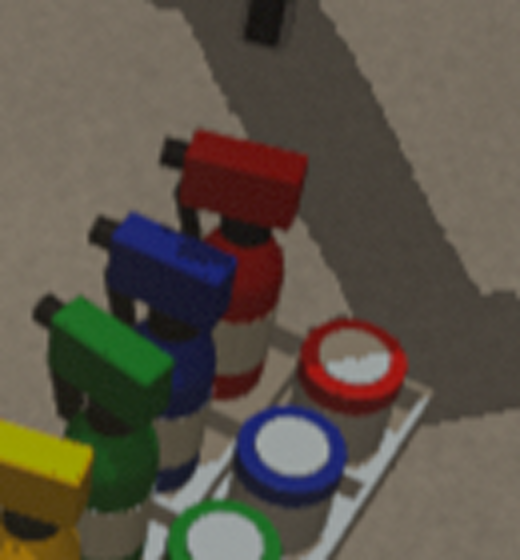

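The crop shows a finger tip at scene px (336,90), above the red head at (331,122). Before descending I check that against the projected finger positions.

Run:
```python
from meas import *
s=arm.get_image("scene"); t=arm.get_image("top"); save(t,"t1.png",5,(140,130,225,270) if 0 else (130,200,260,310))
for n,p in [("f1",(456,140,222)),("f2",(404,140,222)),("head",(430,137,164)),("tcp",(430,140,215))]: print(n,proj(s,p).round(),proj(t,p).round(), ((proj(t,p)-[130,200])*5).round())
```

```text
f1 [[332. 103.]] [[178. 239.]] [[240. 193.]]
f2 [[341.  86.]] [[177. 266.]] [[235. 330.]]
head [[331. 117.]] [[183. 253.]] [[266. 266.]]
tcp [[336.  97.]] [[178. 252.]] [[240. 262.]]
```

View pics/t1.png

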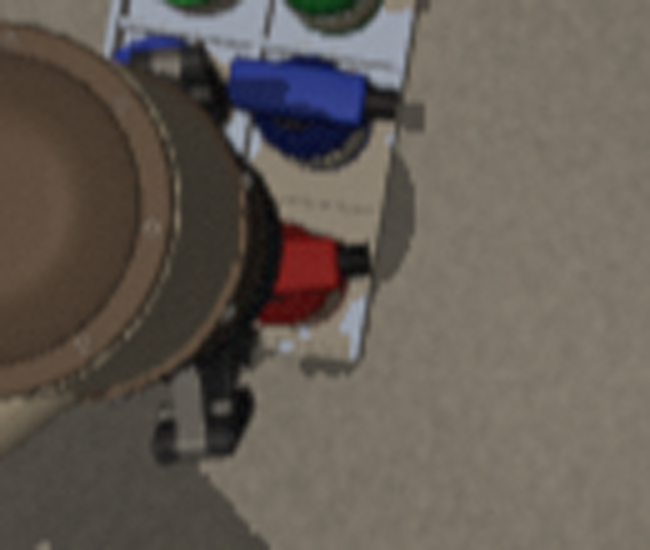

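Run:
```python
from meas import *
s=arm.get_image("scene"); save(s,"s2.png",4,(260,0,400,130))
for n,p in [("f1",(456,140,222)),("f2",(404,140,222)),("head",(430,137,164)),("tcp",(430,140,215))]: print(n,((proj(s,p)-[260,0])*4).round())
print(arm.read_state()["position"])
```

```text
f1 [[288. 412.]]
f2 [[325. 345.]]
head [[284. 469.]]
tcp [[305. 390.]]
[429.93732661 140.87717334 215.33689815]
```

View pics/s2.png

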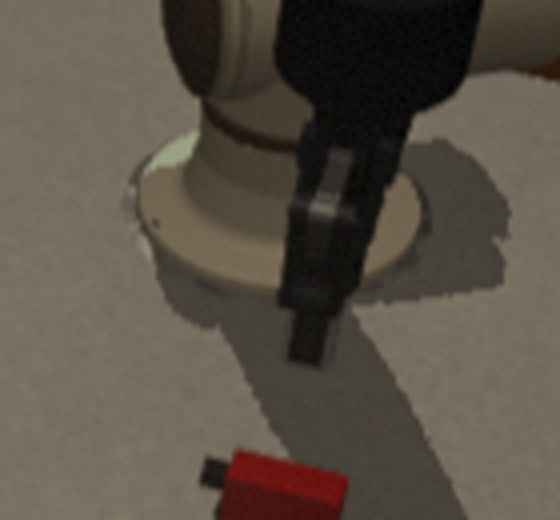

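Run:
```python
from meas import *
s=arm.get_image("scene"); t=arm.get_image("top")
for n,p in [("f1 inner",(455,140,222)),("z+10",(455,140,232)),("z+30",(455,140,252)),("x-35",(420,140,222)),("w-",(455,129,222)),("w+",(455,151,222))]: print(n,((proj(s,p)-[260,0])*4).round(),((proj(t,p)-[130,200])*5).round())
# triangulate the near knuckle bracket between views
def tri(ps,pt):
    a,u=ray(s,ps);b,v=ray(t,pt);A=np.stack([u,-v],1);k=np.linalg.lstsq(A,b-a,rcond=None)[0];return (a+u*k[0]).round(),(b+v*k[1]).round()
print(tri((260+325/4,205/4),(130+200/5,200+70/5)))
```

```text
f1 inner [[288. 411.]] [[240. 196.]]
z+10 [[291. 394.]] [[236. 194.]]
z+30 [[298. 359.]] [[228. 191.]]
x-35 [[314. 365.]] [[237. 287.]]
w- [[265. 404.]] [[268. 196.]]
w+ [[312. 418.]] [[211. 196.]]
(array([485., 147., 352.]), array([489., 135., 351.]))
```

The front knuckle triangulates at x≈487, y≈141, so x and y agree. The tip, though, looks higher than I predicted. I shut the fingers here, above the head, and compare the tip with the projected TCP.

servo_tool(
  increments=[
    [0,0,0,0,0,0,0],
    [0,0,0,0,0,0,0],
    [0,0,0,0,0,0,0],
    [0,0,0,0,0,0,0],
    [0,0,0,0,0,0,0],
    [0,0,0,0,0,0,0],
  ],
)

```text
clock: 3.7
position: [429.9, 139.9, 215.1]
ee_rot: [0.743, -0.669, -0.0, -0.0]
contact_force: [-0.4, -0.0, 0.6]
gripper_width: 0.0
grasp_force: 0.0
```

Run:
```python
from meas import *
s=arm.get_image("scene"); a=s["color"].copy()
st=arm.read_state(); p=st["position"]; q=proj(s,p)[0]; print(st["position"],st["gripper_width"],((q-[260,0])*4).round())
b=cv2.resize(a[0:130,260:400,::-1],None,fx=4,fy=4,interpolation=cv2.INTER_CUBIC); b=np.clip(b.astype(int)*2,0,255).astype(np.uint8)
cv2.drawMarker(b,tuple(((q-[260,0])*4+2).astype(int).tolist()),(255,0,255),0,14,1); cv2.imwrite("pics/s3.png",b)
```

```text
[429.93571381 139.87945194 215.11288852] 0.3037672717133415 [304. 390.]
```

View pics/s3.png

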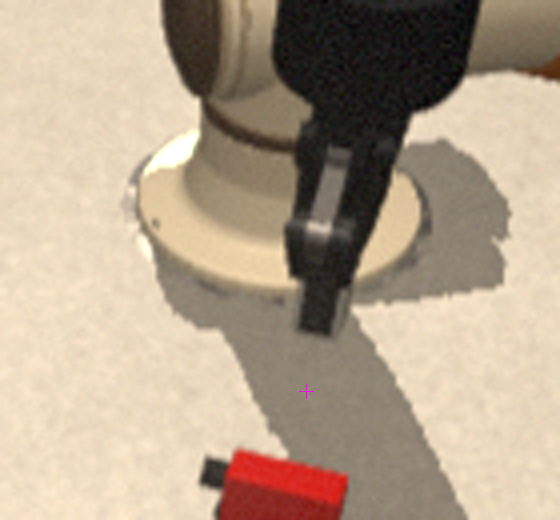

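The shut tip appears at crop (317,332), while the reported TCP projects to (304,390). That would put the real tips about 33 mm higher than the TCP. I reopen, descend to TCP 135 with no risk in either case, and look again.

servo_tool(
  increments=[
    [0.6,0,0,0,0,0,0],
    [0.6,0,0,0,0,0,0],
    [0.6,0,0,0,0,0,0],
    [0.6,0,0,0.01,0,0,0],
    [0.6,0,0,0.03,0,0,0],
    [0.6,0,0,0.05,0,0,0],
    [0.6,0,0,0.065,0,0,0],
    [0.6,0,0,0.075,0,0,0],
    [0.6,0,0,0.08,0,0,0],
    [0.6,0,0,0.08,0,0,0],
  ],
)

```text
clock: 5.0
position: [429.9, 139.9, 135.0]
ee_rot: [0.743, -0.669, 0.0, 0.0]
contact_force: [-0.1, -0.1, -0.9]
gripper_width: 51.1
grasp_force: 0.0
```

Run:
```python
from meas import *
print(arm.grasp_offset,arm.read_state()["contact_force"])
s=arm.get_image("scene"); a=s["color"].copy()
b=cv2.resize(a[60:190,260:400,::-1],None,fx=4,fy=4,interpolation=cv2.INTER_CUBIC); b=np.clip(b.astype(int)*2,0,255).astype(np.uint8)
cv2.imwrite("pics/s4.png",b)
```

```text
18.700000000000003 [-0.09658877 -0.14867261 -0.94415601]
```

View pics/s4.png

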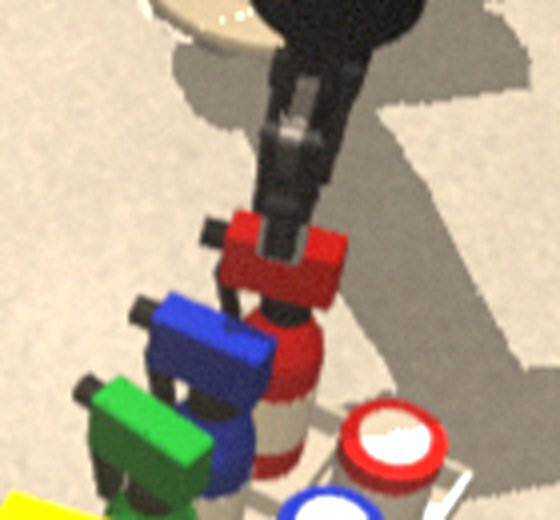

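The front finger tip is at crop (280,258). After correcting for its offset in front of the head, it is about level with the head top (z≈164), so the real tips sit roughly 30 mm above the reported TCP. TCP 103 is clear under either reading, so I descend there gently and close.

servo_tool(
  increments=[
    [0.6,0,0,0.006,0,0,0],
    [0.6,0,0,0.014,0,0,0],
    [0.6,0,0,0.022,0,0,0],
    [0.6,0,0,0.029,0,0,0],
    [0.6,0,0,0.032,0,0,0],
    [0.6,0,0,0.032,0,0,0],
  ],
)

```text
clock: 5.8
position: [429.9, 139.8, 102.9]
ee_rot: [0.743, -0.669, -0.0, 0.0]
contact_force: [0.4, -0.4, 0.0]
gripper_width: 51.2
grasp_force: 0.0
```

servo_tool(
  increments=[
    [0,0,0,0,0,0,0],
    [0,0,0,0,0,0,0],
    [0,0,0,0,0,0,0],
    [0,0,0,0,0,0,0],
    [0,0,0,0,0,0,0],
    [0,0,0,0,0,0,0],
  ],
)

```text
clock: 6.55
position: [430.4, 140.2, 103.6]
ee_rot: [0.744, -0.669, 0.0, -0.001]
contact_force: [0.7, 0.2, 4.4]
gripper_width: 21.3
grasp_force: 60.9
```

Run:
```python
from meas import *
s=arm.get_image("scene"); a=s["color"].copy()
b=cv2.resize(a[60:190,260:400,::-1],None,fx=4,fy=4,interpolation=cv2.INTER_CUBIC); b=np.clip(b.astype(int)*2,0,255).astype(np.uint8)
cv2.imwrite("pics/s5.png",b)
```

```text
(no output)
```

View pics/s5.png

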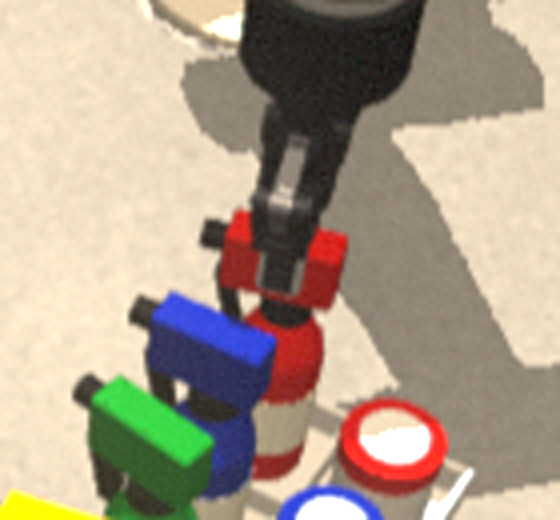

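The picture shows both pads on the red head, with the tip at crop (280,290), just above the head's underside at about 302. Width is 21 mm and grip force 61 N. So TCP z 103 is the grasp height, with the bottle standing at z=4. I lift it, then measure the caddy by overlaying its model.

servo_tool(
  increments=[
    [0,0,0,-0.005,0,0,0],
    [0,0,0,-0.012,0,0,0],
    [0,0,0,-0.022,0,0,0],
    [0,0,0,-0.036,0,0,0],
    [0,0,0,-0.052,0,0,0],
    [0,0,0,-0.068,0,0,0],
    [0,0,0,-0.084,0,0,0],
    [0,0,0,-0.096,0,0,0],
    [0,0,0,-0.103,0,0,0],
    [0,0,0,-0.105,0,0,0],
    [0,0,0,-0.105,0,0,0],
  ],
)

```text
clock: 7.98
position: [429.7, 139.8, 207.8]
ee_rot: [0.743, -0.669, -0.0, 0.0]
contact_force: [0.6, -0.0, -2.9]
gripper_width: 21.2
grasp_force: 60.1
```

```bash
cat > cad.py <<'E'
from meas import *
def cadpts(x,y,a):
    c,s=np.cos(a),np.sin(a); f=lambda u,v,z:[x+c*u-s*v,y+s*u+c*v,z]
    L=[]
    for z in (0,60):
        q=[(-142,-37),(142,-37),(142,37),(-142,37)]
        L+=[(f(*q[i],z),f(*q[(i+1)%4],z)) for i in range(4)]
    L+=[(f(u,-33,60),f(u,33,60)) for u in(-138,-72,-68,-2,2,68,72,138)]+[(f(-138,v,60),f(138,v,60)) for v in(-33,33)]
    return L
def score(im,G,q):
    t=0
    for a,b in cadpts(*q)[4:]:
        P=proj(im,np.linspace(a,b,40)).astype(np.float32)
        t+=cv2.remap(G,P[:,0].reshape(-1,1),P[:,1].reshape(-1,1),cv2.INTER_LINEAR).mean()
    return t
if __name__=="__main__":
    tot=[]
    ims=[arm.get_image(c) for c in("top","scene")]; Gs=[]
    for im in ims:
        g=cv2.cvtColor(im["color"],cv2.COLOR_RGB2GRAY).astype(np.float32); g=cv2.GaussianBlur(g,(0,0),.8)
        Gs.append(np.minimum(np.hypot(cv2.Sobel(g,-1,1,0),cv2.Sobel(g,-1,0,1)),120))
    for name,sel in(("top",[0]),("scene",[1]),("both",[0,1])):
        f=lambda q:-sum(score(ims[i],Gs[i],q) for i in sel)
        best=min(((f((x,y,np.radians(a))),x,y,a) for x in range(535,562,3) for y in range(-170,-148,3) for a in(2,3,4,5,6)))
        r=minimize(lambda q:f((q[0],q[1],np.radians(q[2]))),best[1:],method="Nelder-Mead",options=dict(initial_simplex=np.array(best[1:])+[[0,0,0],[3,0,0],[0,3,0],[0,0,1]])); print(name,best,r.x.round(1),round(r.fun))
    panels=[]
    for im,(x0,y0,x1,y1) in zip(ims,[(285,120,355,280),(110,80,240,230)]):
        k=3.5; b=cv2.resize(im["color"][y0:y1,x0:x1,::-1],None,fx=k,fy=k,interpolation=cv2.INTER_CUBIC); b=np.clip(b.astype(int)*2,0,255).astype(np.uint8)
        for a_,b_ in cadpts(r.x[0],r.x[1],np.radians(r.x[2]))[4:]:
            P=((proj(im,[a_,b_])-[x0,y0]+.5)*k).astype(int); cv2.line(b,tuple(P[0].tolist()),tuple(P[1].tolist()),(0,0,255),1)
        panels.append(cv2.copyMakeBorder(b,0,560-b.shape[0],0,0,0))
    cv2.imwrite("pics/cad.png",np.hstack(panels))
E
python3 cad.py
```

```text
top (np.float32(-1373.2722), 550, -155, 4) [ 550.1 -154.6    4. ] -1375
scene (np.float32(-1192.3153), 559, -155, 4) [ 560.3 -154.2    4. ] -1213
both (np.float32(-2240.8977), 550, -155, 4) [ 550.9 -154.9    4.4] -2265
```

View pics/cad.png

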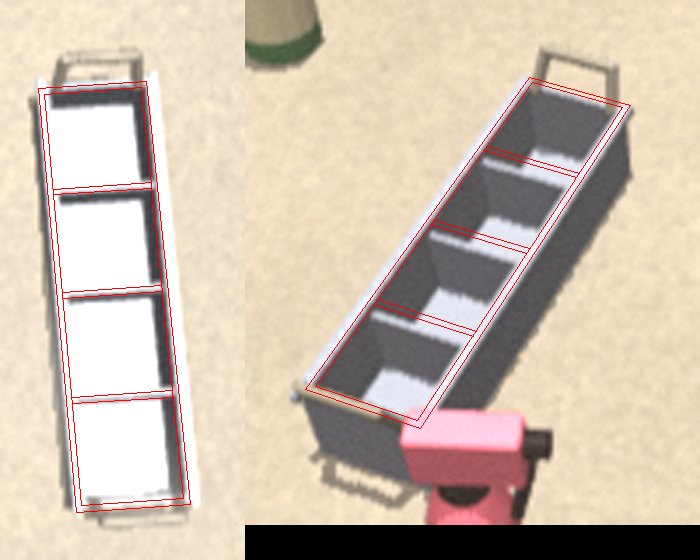

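The overlay shows the x fit is good. The dividers sit a little below the rim, and the −y wall (top panel col 200, model 190) lies a few mm outside the model. So I take the caddy at (550, −158) with yaw 4°, which agrees with the networks. Now I carry red over the near pocket.

```bash
python3 go.py 445.5 -168.3 208 -86
```

```text
pos [429.6 139.7 207.6] yaw -84.0 q [ 0.68  0.08 -0.37 -0.   -1.12 -0.57] t 8.07
shift [ 3.08e-01  1.66e-02 -2.00e-04] turn [ 0.1 -0.   2. ]
```

servo_tool(
  increments=[
    [0,0.01,0.001,0,0,0,0],
    [0,0.03,0.002,0,0,0,0.2],
    [0,0.06,0.004,0,0,0,0.4],
    [0,0.095,0.005,0,0,0,0.6],
    [0,0.13,0.007,0,0,0,0.8],
    [0,0.165,0.009,0,0,0,1],
    [0,0.2,0.011,0,0,0,1.2],
    [0,0.235,0.013,0,0,0,1.5],
    [0,0.265,0.015,0,0,0,1.8],
    [0,0.29,0.016,0,0,0,2],
    [0,0.303,0.0165,0,0,0,2],
    [0,0.308,0.0165,0,0,0,2],
  ],
)

```text
clock: 9.57
position: [445.7, -168.7, 207.9]
ee_rot: [0.731, -0.682, -0.0, 0.0]
contact_force: [-0.1, -0.2, -2.4]
gripper_width: 20.7
grasp_force: 60.0
```

```bash
python3 go.py 445.5 -168.3 104 -86
python3 - <<'E'
from cad import *
im=arm.get_image("scene"); t=arm.get_image("top"); P=[]
for im,(x0,y0,x1,y1) in zip((im,t),[(140,20,270,170),(270,200,370,290)]):
    k=3.5; b=cv2.resize(im["color"][y0:y1,x0:x1,::-1],None,fx=k,fy=k,interpolation=cv2.INTER_CUBIC); b=np.clip(b.astype(int)*2,0,255).astype(np.uint8)
    # expected bottle head box, and its base circle at this height
    a=np.radians(-86); bx=boxpts(445.3,-165.3,a,4+104.0)
    for i,j in[(0,1),(2,3),(4,5),(6,7),(0,2),(1,3),(4,6),(5,7),(0,4),(1,5),(2,6),(3,7)]:
        q=((proj(im,bx[[i,j]])-[x0,y0]+.5)*k).astype(int); cv2.line(b,tuple(q[0].tolist()),tuple(q[1].tolist()),(0,255,0),1)
    c=np.array([[445.3+24*np.cos(u),-165.3+24*np.sin(u),108] for u in np.linspace(0,6.28,30)])
    cv2.polylines(b,[((proj(im,c)-[x0,y0]+.5)*k).astype(np.int32)],True,(0,255,0),1)
    P.append(cv2.copyMakeBorder(b,0,525-b.shape[0],0,0,0))
cv2.imwrite("pics/red1.png",np.hstack(P))
E
```

```text
pos [ 445.7 -168.7  207.9] yaw -86.0 q [-0.02  0.12 -0.32 -0.   -1.13  0.09] t 9.57
shift [-4.000e-04  1.000e-04  1.039e-01] turn [ 0.  0. -0.]
```

View pics/red1.png

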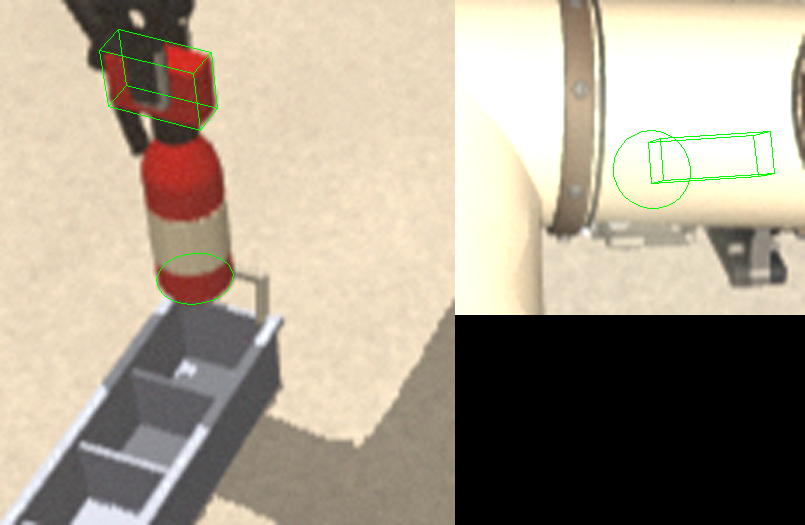

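The red bottle hangs upright in the gripper. Its head and base (crop (195,277)) match the model drawn at the expected pose. Lowering in two stages.

servo_tool(
  increments=[
    [0,0,0,0.006,0,0,0],
    [0,0,0,0.016,0,0,0],
    [0,0,0,0.028,0,0,0],
    [0,0,0,0.04,0,0,0],
    [0,0,0,0.05,0,0,0],
    [0,0,0,0.058,0,0,0],
    [0,0,0,0.065,0,0,0],
    [0,0,0,0.07,0,0,0],
    [0,0,0,0.07,0,0,0],
  ],
)

```text
clock: 10.8
position: [445.8, -168.1, 137.8]
ee_rot: [0.732, -0.682, -0.0, 0.0]
contact_force: [0.3, -0.3, -1.5]
gripper_width: 21.1
grasp_force: 60.0
```

servo_tool(
  increments=[
    [0,0,0,0.005,0,0,0],
    [0,0,0,0.011,0,0,0],
    [0,0,0,0.017,0,0,0],
    [0,0,0,0.023,0,0,0],
    [0,0,0,0.027,0,0,0],
    [0,0,0,0.03,0,0,0],
    [0,0,0,0.032,0,0,0],
    [0,0,0,0.033,0,0,0],
    [0,0,0,0.0335,0,0,0],
    [0,0,0,0.0335,0,0,0],
  ],
)

```text
clock: 12.05
position: [446.0, -168.1, 104.7]
ee_rot: [0.732, -0.682, 0.0, -0.0]
contact_force: [-0.7, 0.2, -2.0]
gripper_width: 20.7
grasp_force: 60.1
```

servo_tool(
  increments=[
    [0,0,0,0.0005,0,0,0],
    [0,0,0,0.001,0,0,0],
    [0,0,0,0.0015,0,0,0],
    [0,0,0,0.0015,0,0,0],
  ],
)

```text
clock: 12.55
position: [446.1, -168.2, 103.6]
ee_rot: [0.732, -0.682, 0.0, 0.0]
contact_force: [-1.1, 0.1, 3.2]
gripper_width: 21.0
grasp_force: 60.6
```

Floor contact at 3 N. Releasing and rising.

servo_tool(
  increments=[
    [0.25,0,0,0,0,0,0],
    [0.4,0,0,0,0,0,0],
    [0.6,0,0,0,0,0,0],
    [0.6,0,0,0,0,0,0],
    [0.6,0,0,-0.01,0,0,0],
    [0.6,0,0,-0.03,0,0,0],
    [0.6,0,0,-0.055,0,0,0],
    [0.6,0,0,-0.075,0,0,0],
    [0.6,0,0,-0.085,0,0,0],
    [0.6,0,0,-0.085,0,0,0],
  ],
)

```text
clock: 13.8
position: [446.3, -168.1, 188.7]
ee_rot: [0.732, -0.682, 0.001, -0.001]
contact_force: [0.1, -1.0, -0.0]
gripper_width: 51.6
grasp_force: 0.0
```

```bash
python3 go.py 504.4 131 188 -97.5
python3 - <<'E'
from meas import *
for c in("scene","top"):
    im=arm.get_image(c)
    for k in ("red","yellow","green","blue"): print(c,k,[(np.round(d["centre"]).tolist(),round(d["p"],2),np.round(at_z(im,d["centre"],4)[:2]).tolist()) for d in arm.spot_point(c,k+"_bottle")[:2]])
E
```

```text
pos [ 446.3 -168.1  188.7] yaw -86.0 q [-0.02  0.14 -0.35 -0.   -1.08  0.09] t 13.8
shift [-0.2942 -0.0791  0.0009] turn [-0.1  0.  11.5]
scene red [([204.0, 132.0], 0.75, [440.0, -157.0])]
scene yellow [([180.0, 253.0], 0.82, [746.0, -35.0]), ([323.0, 232.0], 0.61, [578.0, 197.0])]
scene green []
scene blue [([309.0, 194.0], 0.87, [504.0, 137.0])]
top red []
top yellow [([200.0, 171.0], 0.89, [636.0, 124.0]), ([268.0, 132.0], 0.72, [738.0, -45.0])]
top green [([198.0, 194.0], 0.58, [579.0, 128.0]), ([180.0, 165.0], 0.26, [650.0, 172.0])]
top blue [([194.0, 222.0], 0.73, [509.0, 134.0])]
```

servo_tool(
  increments=[
    [0.5,-0.01,-0.003,0,0,0,0],
    [0.5,-0.035,-0.009,-0.003,0,0,1],
    [0.5,-0.07,-0.019,-0.005,0,0,2],
    [0.5,-0.105,-0.028,-0.005,0,0,3.5],
    [0.5,-0.14,-0.038,-0.005,0,0,5],
    [0.5,-0.175,-0.047,-0.005,0,0,6.5],
    [0.5,-0.21,-0.056,-0.005,0,0,8],
    [0.5,-0.24,-0.065,-0.005,0,0,9.5],
    [0.5,-0.268,-0.072,-0.005,0,0,10.5],
    [0.5,-0.285,-0.077,-0.003,0,0,11.5],
    [0.5,-0.2942,-0.0791,0,0,0,11.5],
    [0.5,-0.2942,-0.0791,0,0,0,11.5],
  ],
)

```text
clock: 15.8
position: [503.7, 131.3, 187.6]
ee_rot: [-0.66, 0.751, 0.0, -0.001]
contact_force: [0.1, -0.4, -0.1]
gripper_width: 42.3
grasp_force: 0.0
```

```bash
python3 go.py 504.4 131 103 -97.5
python3 - <<'E'
from meas import *
# refine green/yellow/blue heads from the scene view: fit the head box silhouette (top + near sides)
s=arm.get_image("scene")
for c,roi,x0 in [("yellow",(250,180,300,220),(640,118,-86)),("green",(275,150,320,190),(570,128,-107)),("blue",(290,130,335,170),(505,134,-97.5))]:
    m,v=headmask(s,c,roi,30); 
    a=np.radians(x0[2]); t=fill(s,topface(x0[0],x0[1],a)); b=fill(s,boxpts(x0[0],x0[1],a))
    bb=np.median(v[t&m]) if (t&m).any() else 0; top=m&(v>0.8*bb)
    print(c,"topface px model",t.sum(),"seen",top.sum(),"inside",(top&t).sum(),"centroid diff",(np.argwhere(top).mean(0)-np.argwhere(t).mean(0))[::-1].round(1))
E
```

```text
pos [503.7 131.3 187.6] yaw -97.4 q [ 0.57  0.21 -0.26 -0.   -1.1  -0.7 ] t 15.8
shift [ 0.0002 -0.0008  0.0846] turn [ 0.1 -0.   0.1]
yellow topface px model 403 seen 326 inside 319 centroid diff [0.6 1.2]
green topface px model 346 seen 124 inside 120 centroid diff [3.9 4. ]
blue topface px model 308 seen 178 inside 172 centroid diff [1.5 2.4]
```

servo_tool(
  increments=[
    [0.5,0,0,0.01,0,0,0],
    [0.5,0,0,0.025,0,0,0],
    [0.5,0,0,0.04,0,0,0],
    [0.5,0,0,0.055,0,0,0],
    [0.5,0,0,0.068,0,0,0],
    [0.5,0,0,0.077,0,0,0],
    [0.5,0,0,0.083,0,0,0],
    [0.5,0,0,0.0845,0,0,0],
    [0.5,0,0,0.0845,0,0,0],
  ],
)

```text
clock: 16.98
position: [504.4, 131.0, 103.9]
ee_rot: [-0.66, 0.752, -0.0, 0.0]
contact_force: [0.1, 0.4, -0.2]
gripper_width: 42.5
grasp_force: 0.0
```

servo_tool(
  increments=[
    [0,0,0,0,0,0,0],
    [0,0,0,0,0,0,0],
    [0,0,0,0,0,0,0],
    [0,0,0,0,0,0,0],
    [0,0,0,0,0,0,0],
    [0,0,0,0,0,0,0],
  ],
)

```text
clock: 17.73
position: [504.5, 131.1, 104.2]
ee_rot: [-0.66, 0.751, -0.0, 0.001]
contact_force: [-1.4, -0.1, 5.4]
gripper_width: 20.7
grasp_force: 60.6
```

servo_tool(
  increments=[
    [0,0,0,-0.005,0,0,0],
    [0,0,0,-0.012,0,0,0],
    [0,0,0,-0.022,0,0,0],
    [0,0,0,-0.036,0,0,0],
    [0,0,0,-0.052,0,0,0],
    [0,0,0,-0.068,0,0,0],
    [0,0,0,-0.084,0,0,0],
    [0,0,0,-0.096,0,0,0],
    [0,0,0,-0.103,0,0,0],
    [0,0,0,-0.105,0,0,0],
    [0,0,0,-0.105,0,0,0],
  ],
)

```text
clock: 19.1
position: [503.8, 130.9, 208.2]
ee_rot: [-0.66, 0.752, 0.0, -0.0]
contact_force: [0.1, 0.5, -2.3]
gripper_width: 21.0
grasp_force: 59.6
```

```bash
python3 go.py 515.3 -163.4 209 -86
```

```text
pos [503.8 130.9 208.2] yaw -97.5 q [ 0.57  0.2  -0.22 -0.   -1.15 -0.7 ] t 19.1
shift [ 0.2903 -0.0495 -0.0007] turn [  0.   -0.  -11.5]
```

servo_tool(
  increments=[
    [0,0.01,-0.001,0,0,0,-0.5],
    [0,0.03,-0.005,0,0,0,-1.5],
    [0,0.06,-0.01,0,0,0,-2.5],
    [0,0.09,-0.015,0,0,0,-3.5],
    [0,0.125,-0.021,0,0,0,-5],
    [0,0.16,-0.027,0,0,0,-6.5],
    [0,0.195,-0.033,0,0,0,-8],
    [0,0.225,-0.038,0,0,0,-9],
    [0,0.255,-0.043,0,0,0,-10],
    [0,0.275,-0.047,0,0,0,-11],
    [0,0.287,-0.049,0,0,0,-11.5],
    [0,0.2903,-0.0495,0,0,0,-11.5],
  ],
)

```text
clock: 20.6
position: [515.2, -164.0, 208.2]
ee_rot: [0.731, -0.682, -0.0, 0.0]
contact_force: [-0.4, 0.1, -2.3]
gripper_width: 21.1
grasp_force: 59.6
```

servo_tool(
  increments=[
    [0,0,0,0.003,0,0,0],
    [0,0,0,0.013,0,0,0],
    [0,0,0,0.025,0,0,0],
    [0,0,0,0.036,0,0,0],
    [0,0,0,0.046,0,0,0],
    [0,0,0,0.055,0,0,0],
    [0,0,0,0.063,0,0,0],
    [0,0,0,0.07,0,0,0],
    [0,0,0,0.07,0,0,0],
  ],
)

```text
clock: 21.72
position: [515.2, -163.3, 138.0]
ee_rot: [0.732, -0.682, -0.0, 0.0]
contact_force: [-0.0, -1.1, -2.8]
gripper_width: 20.7
grasp_force: 59.5
```

```bash
python3 go.py 515.3 -163.4 104 -86
python3 - <<'E'
from meas import *
im=arm.get_image("scene"); b=cv2.resize(im["color"][20:170,120:290,::-1],None,fx=4,fy=4,interpolation=cv2.INTER_CUBIC); cv2.imwrite("pics/blue1.png",np.clip(b.astype(int)*2,0,255).astype(np.uint8))
E
```

```text
pos [ 515.2 -163.3  138. ] yaw -86.0 q [-0.01  0.29 -0.28 -0.   -1.    0.08] t 21.73
shift [ 0.0001 -0.0002  0.034 ] turn [0.1 0.  0. ]
```

View pics/blue1.png

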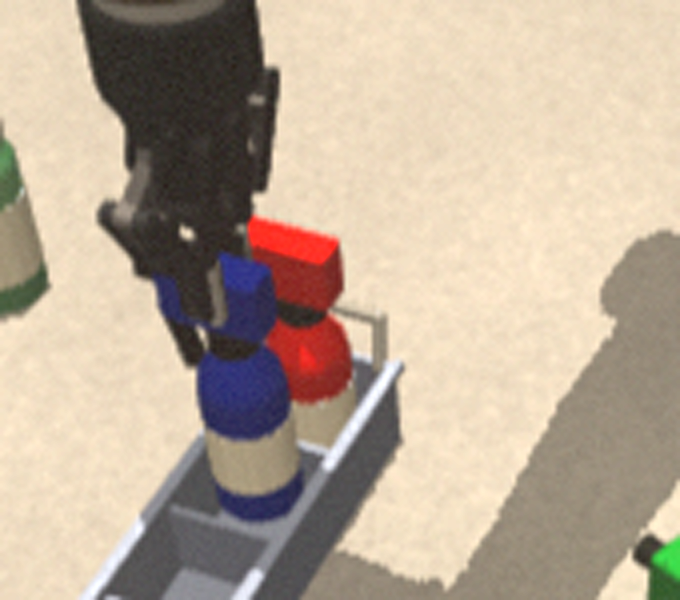

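Red stands upright in the near pocket, and blue (base at crop (258,505)) is inside the second pocket, clear of its walls. I continue lowering.

servo_tool(
  increments=[
    [0,0,0,0.005,0,0,0],
    [0,0,0,0.011,0,0,0],
    [0,0,0,0.017,0,0,0],
    [0,0,0,0.023,0,0,0],
    [0,0,0,0.027,0,0,0],
    [0,0,0,0.03,0,0,0],
    [0,0,0,0.032,0,0,0],
    [0,0,0,0.033,0,0,0],
    [0,0,0,0.034,0,0,0],
    [0,0,0,0.034,0,0,0],
  ],
)

```text
clock: 23.02
position: [515.5, -163.3, 104.6]
ee_rot: [0.732, -0.682, 0.0, -0.0]
contact_force: [0.1, -0.7, -2.5]
gripper_width: 20.6
grasp_force: 59.6
```

servo_tool(
  increments=[
    [0,0,0,0.0005,0,0,0],
    [0,0,0,0.001,0,0,0],
    [0,0,0,0.0013,0,0,0],
    [0,0,0,0.0013,0,0,0],
  ],
)

```text
clock: 23.52
position: [515.8, -163.5, 104.2]
ee_rot: [0.732, -0.682, 0.0, -0.0]
contact_force: [-1.3, -0.6, 5.3]
gripper_width: 20.8
grasp_force: 60.6
```

servo_tool(
  increments=[
    [0.25,0,0,0,0,0,0],
    [0.4,0,0,0,0,0,0],
    [0.5,0,0,0,0,0,0],
    [0.5,0,0,0,0,0,0],
    [0.5,0,0,-0.01,0,0,0],
    [0.5,0,0,-0.03,0,0,0],
    [0.5,0,0,-0.055,0,0,0],
    [0.5,0,0,-0.075,0,0,0],
    [0.5,0,0,-0.085,0,0,0],
    [0.5,0,0,-0.085,0,0,0],
  ],
)

```text
clock: 24.78
position: [515.9, -163.3, 189.0]
ee_rot: [0.732, -0.682, 0.001, -0.001]
contact_force: [0.6, 0.4, -0.8]
gripper_width: 42.8
grasp_force: 0.0
```

```bash
python3 - <<'E'
from meas import *
im=arm.get_image("top"); roi=(176,172,214,204)
hsv=cv2.cvtColor(im["color"],cv2.COLOR_RGB2HSV).astype(int)
m,v=headmask(im,"green",roi,60)
print(np.histogram(v[m],bins=range(60,140,8)))
for t in (80,88,96,104):
    n,l,st,_=cv2.connectedComponentsWithStats((m&(v>t)).astype(np.uint8)); k=l==1+np.argmax(st[1:,4]); ys,xs=np.nonzero(k)
    P=np.array([at_z(im,(x,y),164)[:2] for x,y in zip(xs,ys)]).astype(np.float32); ce,wh,a=cv2.minAreaRect(P); print(t,k.sum(),np.round(ce),np.round(wh),round(a,1))
# template fit: bright inside the top face, other outside a ring
val=np.where(m,v,0).astype(float)
def cost(q):
    f=fill(im,topface(q[0],q[1],np.radians(q[2]))); ring=cv2.dilate(f.astype(np.uint8),np.ones((5,5)))>0; ring&=~f
    return -(np.where(f,(val>100)*1.-(val<=100),0).sum()-(ring&(val>100)).sum())
best=min((cost((x,y,a)),x,y,a) for x in range(560,584,2) for y in range(118,142,2) for a in range(-116,-94,2)); print(best)
L=[(x,y,a) for x in range(560,584,2) for y in range(118,142,2) for a in range(-116,-94,2) if cost((x,y,a))<=best[0]+4]; print(len(L),np.mean(L,0),np.std(L,0))
E
python3 go.py 569 126 188 -107
```

```text
(array([40, 27,  7,  6,  8,  9, 19, 86, 66]), array([ 60,  68,  76,  84,  92, 100, 108, 116, 124, 132]))
80 191 [568. 127.] [61. 22.] 76.9
88 175 [568. 127.] [60. 22.] 77.4
96 160 [568. 123.] [54. 19.] 71.2
104 155 [568. 123.] [54. 17.] 71.9
(np.float64(-25.0), 568, 132, -108)
6 [ 569.33333333  133.         -107.66666667] [0.94280904 1.         3.54338194]
pos [ 515.3 -163.2  188.1] yaw -86.0 q [-0.01  0.25 -0.21 -0.   -1.11  0.08] t 24.82
shift [-2.847e-01 -7.390e-02  2.000e-04] turn [ 0.  0. 21.]
```

```bash
python3 go.py 568.7 128 188 -107.7
```

```text
pos [ 515.3 -163.2  188.1] yaw -86.0 q [-0.01  0.25 -0.21 -0.   -1.11  0.08] t 24.82
shift [-2.868e-01 -7.370e-02  2.000e-04] turn [ 0.   0.  21.7]
```

servo_tool(
  increments=[
    [0.5,-0.01,-0.003,0,0,0,1],
    [0.5,-0.035,-0.009,-0.003,0,0,3],
    [0.5,-0.07,-0.018,-0.005,0,0,5],
    [0.5,-0.105,-0.027,-0.005,0,0,8],
    [0.5,-0.14,-0.036,-0.005,0,0,11],
    [0.5,-0.175,-0.045,-0.005,0,0,14],
    [0.5,-0.21,-0.054,-0.005,0,0,17],
    [0.5,-0.24,-0.062,-0.005,0,0,19],
    [0.5,-0.265,-0.068,-0.005,0,0,21],
    [0.5,-0.28,-0.072,-0.003,0,0,21.7],
    [0.5,-0.2868,-0.0737,0,0,0,21.7],
    [0.5,-0.2868,-0.0737,0,0,0,21.7],
  ],
)

```text
clock: 26.32
position: [568.4, 127.8, 187.5]
ee_rot: [-0.59, 0.807, 0.0, -0.001]
contact_force: [0.6, 0.1, -0.4]
gripper_width: 42.8
grasp_force: 0.0
```

servo_tool(
  increments=[
    [0.5,0,0,0.01,0,0,0],
    [0.5,0,0,0.025,0,0,0],
    [0.5,0,0,0.04,0,0,0],
    [0.5,0,0,0.055,0,0,0],
    [0.5,0,0,0.068,0,0,0],
    [0.5,0,0,0.077,0,0,0],
    [0.5,0,0,0.083,0,0,0],
    [0.5,0,0,0.0845,0,0,0],
    [0.5,0,0,0.0845,0,0,0],
  ],
)

```text
clock: 27.45
position: [569.1, 128.1, 104.1]
ee_rot: [-0.59, 0.807, -0.0, 0.0]
contact_force: [0.0, 0.5, 0.7]
gripper_width: 42.7
grasp_force: 0.0
```

servo_tool(
  increments=[
    [0,0,0,0,0,0,0],
    [0,0,0,0,0,0,0],
    [0,0,0,0,0,0,0],
    [0,0,0,0,0,0,0],
    [0,0,0,0,0,0,0],
    [0,0,0,0,0,0,0],
  ],
)

```text
clock: 28.2
position: [569.4, 128.1, 104.5]
ee_rot: [-0.59, 0.807, -0.0, 0.001]
contact_force: [1.2, -0.2, 5.9]
gripper_width: 20.8
grasp_force: 61.7
```

servo_tool(
  increments=[
    [0,0,0,-0.005,0,0,0],
    [0,0,0,-0.012,0,0,0],
    [0,0,0,-0.022,0,0,0],
    [0,0,0,-0.036,0,0,0],
    [0,0,0,-0.052,0,0,0],
    [0,0,0,-0.068,0,0,0],
    [0,0,0,-0.084,0,0,0],
    [0,0,0,-0.096,0,0,0],
    [0,0,0,-0.103,0,0,0],
    [0,0,0,-0.105,0,0,0],
    [0,0,0,-0.105,0,0,0],
  ],
)

```text
clock: 29.58
position: [568.6, 127.9, 208.4]
ee_rot: [-0.59, 0.807, 0.0, -0.0]
contact_force: [-0.5, 0.8, -1.8]
gripper_width: 20.6
grasp_force: 60.7
```

```bash
python3 go.py 585.1 -158.6 209 -86
```

```text
pos [568.6 127.9 208.4] yaw -107.7 q [ 0.5   0.3  -0.08 -0.   -1.19 -0.81] t 29.57
shift [ 0.268  -0.1027 -0.0006] turn [  0.   -0.  -21.7]
```

servo_tool(
  increments=[
    [0,0.009,-0.003,0,0,0,-1],
    [0,0.028,-0.011,0,0,0,-2.5],
    [0,0.055,-0.021,0,0,0,-4.5],
    [0,0.085,-0.033,0,0,0,-7],
    [0,0.115,-0.044,0,0,0,-10],
    [0,0.148,-0.057,0,0,0,-12.5],
    [0,0.18,-0.069,0,0,0,-15],
    [0,0.208,-0.08,0,0,0,-17.5],
    [0,0.235,-0.09,0,0,0,-20],
    [0,0.254,-0.097,0,0,0,-21.5],
    [0,0.265,-0.1015,0,0,0,-21.7],
    [0,0.268,-0.1027,0,0,0,-21.7],
  ],
)

```text
clock: 31.08
position: [585.2, -159.2, 208.4]
ee_rot: [0.731, -0.682, -0.0, 0.0]
contact_force: [0.6, -1.3, -1.8]
gripper_width: 20.5
grasp_force: 60.7
```

servo_tool(
  increments=[
    [0,0,0,0.003,0,0,0],
    [0,0,0,0.013,0,0,0],
    [0,0,0,0.025,0,0,0],
    [0,0,0,0.036,0,0,0],
    [0,0,0,0.046,0,0,0],
    [0,0,0,0.055,0,0,0],
    [0,0,0,0.063,0,0,0],
    [0,0,0,0.07,0,0,0],
    [0,0,0,0.07,0,0,0],
  ],
)

```text
clock: 32.2
position: [585.0, -158.6, 138.1]
ee_rot: [0.732, -0.682, -0.001, 0.0]
contact_force: [0.4, 0.0, -2.0]
gripper_width: 21.1
grasp_force: 60.6
```

servo_tool(
  increments=[
    [0,0,0,0.005,0,0,0],
    [0,0,0,0.011,0,0,0],
    [0,0,0,0.017,0,0,0],
    [0,0,0,0.023,0,0,0],
    [0,0,0,0.027,0,0,0],
    [0,0,0,0.03,0,0,0],
    [0,0,0,0.032,0,0,0],
    [0,0,0,0.033,0,0,0],
    [0,0,0,0.034,0,0,0],
    [0,0,0,0.034,0,0,0],
  ],
)

```text
clock: 33.45
position: [585.4, -158.6, 104.8]
ee_rot: [0.732, -0.682, 0.0, -0.0]
contact_force: [0.5, 1.0, -2.2]
gripper_width: 20.8
grasp_force: 60.7
```

servo_tool(
  increments=[
    [0,0,0,0.0004,0,0,0],
    [0,0,0,0.0008,0,0,0],
    [0,0,0,0.0008,0,0,0],
  ],
)

```text
clock: 33.83
position: [585.6, -158.7, 104.5]
ee_rot: [0.732, -0.682, 0.0, -0.0]
contact_force: [-0.0, 0.1, 0.9]
gripper_width: 20.8
grasp_force: 61.1
```

servo_tool(
  increments=[
    [0,0,0,0.0005,0,0,0],
    [0.25,0,0,0.0005,0,0,0],
    [0.4,0,0,0,0,0,0],
    [0.5,0,0,0,0,0,0],
    [0.5,0,0,0,0,0,0],
    [0.5,0,0,-0.01,0,0,0],
    [0.5,0,0,-0.03,0,0,0],
    [0.5,0,0,-0.055,0,0,0],
    [0.5,0,0,-0.075,0,0,0],
    [0.5,0,0,-0.085,0,0,0],
    [0.5,0,0,-0.085,0,0,0],
  ],
)

```text
clock: 35.2
position: [585.7, -158.5, 189.8]
ee_rot: [0.732, -0.682, 0.001, -0.001]
contact_force: [0.3, 0.2, 0.2]
gripper_width: 42.5
grasp_force: 0.0
```

```bash
python3 go.py 640 115 189 -86
python3 - <<'E'
from meas import *
im=arm.get_image("top"); m,v=headmask(im,"yellow",(182,144,220,176),131); n,l,st,_=cv2.connectedComponentsWithStats(m.astype(np.uint8)); k=l==1+np.argmax(st[1:,4]); ys,xs=np.nonzero(k)
P=np.array([at_z(im,(x,y),164)[:2] for x,y in zip(xs,ys)]).astype(np.float32); print(k.sum(),cv2.minAreaRect(P))
E
```

```text
pos [ 585.7 -158.5  189.8] yaw -86.0 q [ 0.    0.36 -0.05 -0.   -1.16  0.07] t 35.2
shift [-0.269  -0.0734  0.0009] turn [-0.1 -0.   0. ]
197 ((640.1353759765625, 115.52778625488281), (18.75186538696289, 49.25617980957031), 4.664371967315674)
```

servo_tool(
  increments=[
    [0.5,-0.01,-0.003,0,0,0,0],
    [0.5,-0.035,-0.009,-0.003,0,0,0],
    [0.5,-0.065,-0.018,-0.005,0,0,0],
    [0.5,-0.1,-0.027,-0.005,0,0,0],
    [0.5,-0.135,-0.037,-0.005,0,0,0],
    [0.5,-0.17,-0.046,-0.005,0,0,0],
    [0.5,-0.2,-0.055,-0.005,0,0,0],
    [0.5,-0.228,-0.062,-0.005,0,0,0],
    [0.5,-0.25,-0.068,-0.005,0,0,0],
    [0.5,-0.264,-0.072,-0.003,0,0,0],
    [0.5,-0.269,-0.0734,0,0,0,0],
    [0.5,-0.269,-0.0734,0,0,0,0],
  ],
)

```text
clock: 36.75
position: [639.3, 114.6, 188.4]
ee_rot: [0.732, -0.682, -0.0, 0.001]
contact_force: [-0.4, 0.7, -0.2]
gripper_width: 42.6
grasp_force: 0.0
```

servo_tool(
  increments=[
    [0.5,0,0,0.01,0,0,0],
    [0.5,0,0,0.025,0,0,0],
    [0.5,0,0,0.04,0,0,0],
    [0.5,0,0,0.055,0,0,0],
    [0.5,0,0,0.068,0,0,0],
    [0.5,0,0,0.077,0,0,0],
    [0.5,0,0,0.083,0,0,0],
    [0.5,0,0,0.085,0,0,0],
    [0.5,0,0,0.085,0,0,0],
  ],
)

```text
clock: 37.88
position: [639.9, 115.0, 104.3]
ee_rot: [0.732, -0.682, 0.0, -0.0]
contact_force: [-0.1, 0.1, -0.1]
gripper_width: 42.5
grasp_force: 0.0
```

servo_tool(
  increments=[
    [0,0,0,0,0,0,0],
    [0,0,0,0,0,0,0],
    [0,0,0,0,0,0,0],
    [0,0,0,0,0,0,0],
    [0,0,0,0,0,0,0],
    [0,0,0,0,0,0,0],
  ],
)

```text
clock: 38.62
position: [640.2, 115.0, 104.7]
ee_rot: [0.732, -0.682, 0.0, -0.001]
contact_force: [1.0, -1.0, 4.5]
gripper_width: 21.3
grasp_force: 61.8
```

servo_tool(
  increments=[
    [0,0,0,-0.005,0,0,0],
    [0,0,0,-0.012,0,0,0],
    [0,0,0,-0.022,0,0,0],
    [0,0,0,-0.036,0,0,0],
    [0,0,0,-0.052,0,0,0],
    [0,0,0,-0.068,0,0,0],
    [0,0,0,-0.084,0,0,0],
    [0,0,0,-0.096,0,0,0],
    [0,0,0,-0.103,0,0,0],
    [0,0,0,-0.105,0,0,0],
    [0,0,0,-0.105,0,0,0],
  ],
)

```text
clock: 40.0
position: [639.4, 114.9, 208.5]
ee_rot: [0.732, -0.682, -0.0, 0.0]
contact_force: [-0.6, -0.3, -1.3]
gripper_width: 20.8
grasp_force: 61.0
```

```bash
python3 go.py 654.9 -153.7 209 -86
```

```text
pos [639.4 114.9 208.5] yaw -86.0 q [ 0.43  0.42  0.1  -0.   -1.25 -0.36] t 40.0
shift [ 0.269   0.0035 -0.0004] turn [ 0.1 -0.   0. ]
```

servo_tool(
  increments=[
    [0,0.009,0,0,0,0,0],
    [0,0.028,0,0,0,0,0],
    [0,0.055,-0.001,0,0,0,0],
    [0,0.085,-0.001,0,0,0,0],
    [0,0.115,0,0,0,0,0],
    [0,0.148,0.001,0,0,0,0],
    [0,0.18,0.002,0,0,0,0],
    [0,0.208,0.003,0,0,0,0],
    [0,0.235,0.0035,0,0,0,0],
    [0,0.255,0.0035,0,0,0,0],
    [0,0.266,0.0035,0,0,0,0],
    [0,0.269,0.0035,0,0,0,0],
  ],
)

```text
clock: 41.5
position: [655.0, -154.2, 208.8]
ee_rot: [0.731, -0.682, -0.0, 0.0]
contact_force: [0.0, 0.3, -2.5]
gripper_width: 20.6
grasp_force: 61.0
```

servo_tool(
  increments=[
    [0,0,0,0.003,0,0,0],
    [0,0,0,0.013,0,0,0],
    [0,0,0,0.025,0,0,0],
    [0,0,0,0.036,0,0,0],
    [0,0,0,0.046,0,0,0],
    [0,0,0,0.055,0,0,0],
    [0,0,0,0.063,0,0,0],
    [0,0,0,0.07,0,0,0],
    [0,0,0,0.07,0,0,0],
  ],
)

```text
clock: 42.62
position: [654.7, -153.6, 138.3]
ee_rot: [0.732, -0.682, -0.001, 0.0]
contact_force: [0.1, 1.3, -1.7]
gripper_width: 21.3
grasp_force: 61.0
```

servo_tool(
  increments=[
    [0,0,0,0.005,0,0,0],
    [0,0,0,0.011,0,0,0],
    [0,0,0,0.017,0,0,0],
    [0,0,0,0.023,0,0,0],
    [0,0,0,0.027,0,0,0],
    [0,0,0,0.03,0,0,0],
    [0,0,0,0.032,0,0,0],
    [0,0,0,0.033,0,0,0],
    [0,0,0,0.034,0,0,0],
    [0,0,0,0.034,0,0,0],
  ],
)

```text
clock: 43.88
position: [655.1, -153.7, 105.0]
ee_rot: [0.732, -0.682, 0.0, -0.0]
contact_force: [-0.9, 0.3, -2.3]
gripper_width: 21.0
grasp_force: 61.1
```

servo_tool(
  increments=[
    [0,0,0,0.0004,0,0,0],
    [0,0,0,0.0008,0,0,0],
    [0,0,0,0.001,0,0,0],
  ],
)

```text
clock: 44.25
position: [655.4, -153.7, 104.7]
ee_rot: [0.732, -0.682, 0.0, -0.0]
contact_force: [-0.1, 0.5, 1.7]
gripper_width: 20.5
grasp_force: 61.5
```

servo_tool(
  increments=[
    [0.25,0,0,0,0,0,0],
    [0.4,0,0,0,0,0,0],
    [0.5,0,0,0,0,0,0],
    [0.5,0,0,0,0,0,0],
    [0.5,0,0,-0.01,0,0,0],
    [0.5,0,0,-0.03,0,0,0],
    [0.5,0,0,-0.055,0,0,0],
    [0.5,0,0,-0.08,0,0,0],
    [0.5,0,0,-0.1,0,0,0],
    [0.5,0,0,-0.12,0,0,0],
    [0.5,0,0,-0.13,0,0,0],
  ],
)

```text
clock: 45.62
position: [655.7, -153.8, 236.2]
ee_rot: [0.732, -0.682, 0.001, -0.001]
contact_force: [-0.2, 0.9, 0.1]
gripper_width: 42.6
grasp_force: 0.0
```

servo_tool(
  increments=[
    [0.5,-0.02,0.01,0,0,0,0],
    [0.5,-0.05,0.03,0,0,0,0],
    [0.5,-0.09,0.06,0,0,0,0],
    [0.5,-0.13,0.09,0,0,0,0],
    [0.5,-0.17,0.12,0,0,0,0],
    [0.5,-0.2,0.15,0,0,0,0],
    [0.5,-0.22,0.18,0,0,0,0],
    [0.5,-0.24,0.2,0,0,0,0],
    [0.5,-0.24,0.2,0,0,0,0],
  ],
)

```text
clock: 46.75
position: [437.7, 72.3, 234.6]
ee_rot: [0.733, -0.681, 0.0, -0.001]
contact_force: [0.6, -0.5, -0.1]
gripper_width: 42.8
grasp_force: 0.0
```

Run:
```python
from meas import *
print(arm.read_state()["position"])
s=arm.get_image("scene"); t=arm.get_image("top")
b=lambda im,x0,y0,x1,y1,k:np.clip(cv2.resize(im["color"][y0:y1,x0:x1,::-1],None,fx=k,fy=k,interpolation=cv2.INTER_CUBIC).astype(int)*1.7,0,255).astype(np.uint8)
A=b(s,100,30,390,290,1.9); B=b(t,130,110,350,290,1.1)
B=cv2.copyMakeBorder(B,0,A.shape[0]-B.shape[0],0,0,0); cv2.imwrite("pics/fin.png",np.hstack([A,B])); print(np.hstack([A,B]).shape)
for k in ("red","blue","green","yellow"):
  for c,im in(("scene",s),("top",t)):
    print(k,c,[(np.round(at_z(im,d["centre"],4)[:2]).tolist(),round(d["p"],2)) for d in arm.spot_point(c,k+"_bottle")[:2]],"jar",[(np.round(at_z(im,d["centre"],4)[:2]).tolist(),round(d["p"],2)) for d in arm.spot_point(c,k+"_jar")[:1]])
```

```text
[437.66544016  72.28818987 234.56532864]
(494, 793, 3)
red scene [([446.0, -162.0], 0.75)] jar [([448.0, 215.0], 0.83)]
red top [([449.0, -163.0], 0.86)] jar []
blue scene [([514.0, -158.0], 0.87)] jar [([517.0, 205.0], 0.93)]
blue top [([536.0, 127.0], 0.7), ([515.0, -156.0], 0.56)] jar [([513.0, 209.0], 0.48)]
green scene [([587.0, -158.0], 0.69)] jar [([584.0, 197.0], 0.81)]
green top [([588.0, -156.0], 0.62)] jar [([575.0, 194.0], 0.95)]
yellow scene [([737.0, -30.0], 0.8), ([658.0, -152.0], 0.66)] jar [([643.0, 186.0], 0.69)]
yellow top [([657.0, -144.0], 0.79), ([730.0, -41.0], 0.58)] jar [([658.0, 174.0], 0.57)]
```

View pics/fin.png

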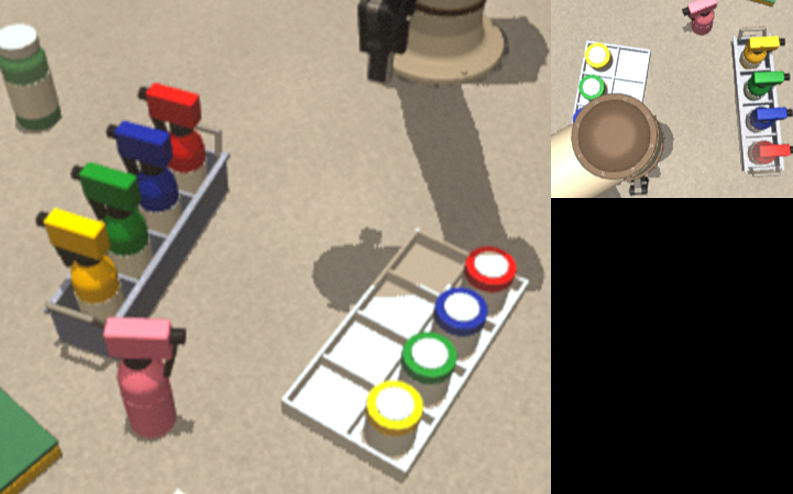

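The four bottles stand upright in the caddy, at scene-panel px (175,130), (145,160), (112,210) and (80,260): red, blue, green, yellow from the near end. All four jars are in their cells and the gripper is clear. I hand the job in.

```bash
python3 -c "
from bench import arm
print(arm.job_done())"
```

```text
the job is handed in; nothing more can be done
None
```

The four bottles (red, blue, green, yellow from the near end) stand upright in the caddy pockets in their row order, the jars are still in their tray cells, and the job was handed in at about 47 s; no verdict was returned.

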